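# Shift the bench lathe's feed lever through its H-gate to the third feed

### The arm

A 7-joint arm with a two-finger parallel gripper is mounted at the origin on the work surface. World frame = base frame: x ahead of the robot, y to its left, z up, the work surface at z = 0. Lengths are in m, angles in rad, forces in N, time in s.
With the tool pointing down it reaches from about 0.35 to 0.9 m from the base axis. Payload 8.1 kg.
Tool frame: the origin (TCP) lies between the finger pads; the fingertips stand 8 mm ahead of it and the grasp point (between the pads) lies 11 mm behind it (arm.tcp_to_tips is the distance from the TCP to the fingertips, in m); z points along the fingers, x is the direction in which the jaws open and shut, and the axes are right-handed (so a half turn about z gives the same grasp; the last joint's range is limited). The gripper opens to 92 mm and grips with 3 to 60 N. Pads are 19 mm wide; open, the fingers measure 130 mm over their backs; the gripper's body (75 mm by 190 mm) begins 47 mm behind the grasp point.
Start: joints at [-1.218, 0.434, 0.025, 1.573, -0.012, 1.134, -0.075], TCP at [0.275, 0.561, 0.235] pointing down, gripper open.
Joint ranges: [-2.62, 2.62], [-0.44, 2.09], [-1.27, 1.32], [0.08, 2.57], [-1.32, 4.46], [0.12, 2], [-2.74, 2.74]. Speed limits (rad/s): [2.22, 2.22, 3.01, 3.01, 3.14, 3.14, 3.14].

### API

Orientations are given as a rotation vector (axis times angle).
In Python, from cell import arm, eyes gives the robot as it stands.
- The arm moves only by the tool play_rows, never from a script. Its argument "rows" is a list of rows, each a list of 3 entries, a list of its own where there are three numbers: the shift along the tool's x, y, z each as a share of 50 cm, from -1 to 1, then the turn, a rotation vector about the tool's x, y, z each as a share of 60 degrees, from -1 to 1, then the opening, from -1 (shut) to 1 (fully open), so that 0 is half open. In form: [[[dx, dy, dz], [ax, ay, az], grip], ...]. A call has 1 to 10 rows; each row is the pose to reach, as a shift and turn from the pose commanded when the call began, along the tool's axes at that moment; what a row does not reach only later rows make up. A row lasts 1/10 s, in which the tool goes at most 50 mm and 8.59 degrees, less where a joint would pass 70% of its speed; a pose out of reach is approached as far as the arm can. A call with a number of a shift or a turn outside -1 to 1 is refused whole. A call with a gripper value outside its range is refused whole. The fingers move at their own pace and stop on an object; "newtons" is the grip in N (left out, the last holds). Time passes only in rows, so rows that repeat a pose let the fingers close. It gives the time, the measured TCP pose, the force and the opening at its end, in the units of the state.
- arm.observe(): the state, without advancing time (a new reading comes with each control period).
- eyes.get_image(name): name is "side" or "top"; returns (picture, depth): 400x640x3 uint8, red, green, blue; 400x640 float32, m along the optical axis (not along the pixel's ray), 0 where there is no reading.
- eyes.get_calibration(name): a dict with "intrinsics" (3x3 intrinsics, pixels), "R" (3x3) and "t" (3): a world point X has camera coordinates R X + t. Camera axes: x right, y down, z forward; pixel columns grow to the right and rows downward; lengths in m; the calibration is good to about 2 mm. A picture is of the moment at which its call begins. get_calibration takes no time and is no camera call.
- arm.sign_off(): hands the job in, once; it reports no verdict.
The state is a dict: "clock": time; "joints": joint angles; "dq": joint speeds; "joint_efforts": joint torques, N m; "position": TCP position; "ee_rot": TCP orientation; "force": force on the tool from outside, world axes, zero at the start; "ft_torque": the same for the moment, N m; "width": opening from 0.0 (shut) to 1.0 (fully open).
Only numpy, scipy, OpenCV 4.12 (cv2) and the standard library are available. Lean on these libraries where they do the work, as an engineer would, in place of code of your own. Each camera call takes 0.05 s, during which the arm holds its last target.

### The job

Change the little bench lathe to its third feed: the feed lever on top of its gearbox has been left somewhere in the left-hand lane of the H-shaped gate, so push it with the fingertips to neutral, across to the right-hand lane and on until it is fully home in the far right-hand slot (marked with three dots). Left, right and far are as the operator sees them, standing at the lathe's front on the robot's side. Push the lever gently, never grip or squeeze it, leave it standing there with the hand clear, and leave everything else on the bench where it stands.

Things in the scene. Friction and masses are not known exactly. Their poses are not given: they have to be found in the camera images.
- lathe: Small grey bench lathe, fixed to the bench, turned by up to 0.3 rad. Origin on the bench under the gate centre; x points away from the operator (far), y to the operator's left, z up. Feed gearbox at its left end: x +-70 mm, y -85 to +75 mm, top at 100 mm. Right of it a gear guard (y -85 to -115 mm, 160 mm high), then headstock, carriage, tailstock, all under 180 mm, to y = -560 mm.
- gate_centre (a point): Middle of the gate plate's top face, 122 mm above the bench; axes as the lathe's. Steel plate 92 (x) x 84 (y) x 5 mm. Cut in it: two lanes along x, centred at y = +14 mm (left) and -14 mm (right), 14 mm wide, ending at x = -24 and +24 mm; a cross slot along y, 14 mm wide, joins them at x = 0 (neutral). Dots number the slots: far left 1, near left 2, far right 3, near right 4.
- three_dot_slot (a point): The far right-hand slot of the gate, marked with three dots: the point on the plate's top face, at (20, -14) mm from the gate centre along its x and y, where the lever's stem stands when fully home.
- lever_pivot (a point): Pivot of the lever inside the gearbox, on the gate's centre line, 74.5 mm above the bench; axes as the lathe's. With joint values s = shift and l = lane the knob's centre lies from here, along these axes, at x = 120 sin(s), y = -120 cos(s) sin(l), z = 120 cos(s) cos(l) mm.
- knob_centre (a point): Centre of the lever's black ball knob, 28 mm in diameter, on a round steel stem of 8 mm diameter, 120 mm from the pivot; z axis up along the stem. Upright, it is 194.5 mm above the bench; leaning fully into a slot, about 180 mm. A gentle push is meant: over 35 N of finger force on the lever, pushing or squeezing, counts as forcing or gripping it.
- shift (a joint): Fore-and-aft lean of the lever, rad: 0 neutral, positive leans away from the operator (gate +x). Fully home in a far slot about +0.38, in a near slot about -0.38, where the stem meets the slot's end. It crosses between the lanes only near 0 (about 0.07 either way; the tongues' noses are round and guide it). Friction holds it where it is left; 3 to 5 N at the knob moves it.
- lane (a joint): Sideways lean of the lever in rad: 0 upright, positive leans to the operator's right (gate -y). Left lane about -0.30, right lane about +0.30 (play about 0.07 either way). Friction holds it where it is left; 3 to 5 N at the knob moves it.
- rack_centre (a point): Wooden screwdriver stand, loose, 60 by 130 mm, 60 mm high, standing behind the gearbox; the point is at its middle, 30 mm above the bench. Leave it alone.
- driver0_centre (a point): Thinnest of three steel watchmaker's screwdrivers hanging upright in the stand, 110 mm long, handle 10 mm in diameter; the point is on its axis, 65 mm above its tip; its top stands 127 mm above the bench. Leave it alone.
- driver1_centre (a point): The middle screwdriver, handle 12 mm in diameter, otherwise alike. Leave it alone.
- driver2_centre (a point): The thickest screwdriver, handle 13 mm in diameter, otherwise alike. Leave it alone.
- bowl_centre (a point): White ceramic bowl, loose, 100 mm across and 45 mm high, on the left of the bench; the point is on its axis, 22 mm above the bench. Leave it alone.
- loupe_centre (a point): Chrome loupe, loose, 34 mm across the foot and 34 mm high, in front of the gearbox; the point is on its axis, 17 mm above the bench. Leave it alone.
- holder_centre (a point): Round blue plastic watch-case holder, loose, 72 mm across with two lugs, 22 mm high, left of the gearbox; the point is on its axis, 11 mm above the bench. Leave it alone.
- oilpot_centre (a point): Lidded brass oil pot, loose, 36 mm across and 30 mm high, in front of the gearbox; the point is on its axis, 15 mm above the bench. Leave it alone.

How it is judged:
At the end, for the whole second after the job is handed in: The lever stands still in the far right-hand slot (lane between 0.20 and 0.40 rad), home to within about 5 mm at the knob of the slot's end (shift above 0.34 rad), and every loose thing is within 15 mm of where it stood (value of joint shift above 0.34 rad and value of joint lane between 0.2 and 0.4 rad and velocity of joint shift between -0.05 and 0.05 rad/s and velocity of joint lane between -0.05 and 0.05 rad/s and distance of each of rack_centre, driver0_centre, driver1_centre, driver2_centre, bowl_centre, loupe_centre, holder_centre, oilpot_centre from where it was at the start of the episode below 0.015 m); the robot touches nothing.
It fails at once if the lever is gripped or forced: more than 35 N between fingers and lever (contact force between the fingers and shift above 35 N).
It fails at once if a bystander is picked up or shifted by more than 15 mm (distance of any of rack_centre, driver0_centre, driver1_centre, driver2_centre, bowl_centre, loupe_centre, holder_centre, oilpot_centre from where it was at the start of the episode above 0.015 m).
It also fails if it takes over 48 s, if anything falls off the work surface, if the arm or the gripper's body presses on something with over 40 N, if the wrist force passes 120 N, or if a joint passes its speed limit or range.

## Working session

There is one attempt and no reset: what is moved stays moved. The work goes in short steps, Python scripts to look and compute and a tool call to move; the robot and the scene stay as the last step left them, time stands still between calls to the robot, and variables do not carry over. Pictures are saved under pics/ and viewed, and the job is handed in when it is done.

Besides the shell and the picture viewer there is one more tool, called after "Request:" as name([rows], argument=value, ...), one row to a line, values as JSON. play_rows: Moves the arm, as the interface text tells. Its arguments: {"type":"object","properties":{"rows":{"type":"array","items":{"type":"array"}},"newtons":{"type":"number"}},"required":["rows"]}

```bash
mkdir -p pics; ls; python3 - <<'E'
from cell import arm, eyes
import cv2,numpy as np
print(arm.observe())
for n in("side","top"):
    im,d=eyes.get_image(n); c=eyes.get_calibration(n)
    cv2.imwrite(f"pics/{n}0.png",im[:,:,::-1]); np.savez(f"{n}0.npz",im=im,d=d,K=c["intrinsics"],R=c["R"],t=c["t"])
    print(n,c, -c["R"].T@c["t"])
E
```

```text
pics
{'clock': 0.0, 'joints': array([-1.21755325,  0.43521948,  0.02498751,  1.57410309, -0.01159336,
        1.13396181, -0.07510411]), 'dq': array([ 0.00025396, -0.00125873,  0.00019162, -0.00094744,  0.0020551 ,
        0.00100633,  0.00086487]), 'joint_efforts': array([-6.25021221e-04, -6.67867827e+01,  9.84555557e-01, -3.14443946e+01,
       -6.05618348e-02,  4.30608855e-02,  1.49173675e-04]), 'position': array([0.2749811 , 0.56071258, 0.23394497]), 'ee_rot': array([ 2.66520134e+00,  1.66143664e+00, -1.92411791e-03]), 'force': array([ 0.4003652, -0.3944663, -0.9505726]), 'ft_torque': array([ 0.00185346,  0.01837614, -0.04625257]), 'width': 0.9971694345279599}
side {'intrinsics': array([[489.1165814 ,   0.        , 313.63029525],
       [  0.        , 489.1165814 , 198.44152378],
       [  0.        ,   0.        ,   1.        ]]), 'R': array([[ 0.89236072, -0.45131714,  0.00227755],
       [-0.30119726, -0.59928125, -0.74171571],
       [ 0.33611391,  0.66119197, -0.67071053]]), 't': array([-0.3785924 ,  0.46391919,  0.88113448])} [ 0.18141062 -0.47544621  0.93594459]
top {'intrinsics': array([[480.87171646,   0.        , 321.32305953],
       [  0.        , 480.87171646, 197.53281985],
       [  0.        ,   0.        ,   1.        ]]), 'R': array([[ 0.01908748, -0.99967924,  0.01664579],
       [-0.98799893, -0.02141158, -0.15296946],
       [ 0.15327681, -0.01352622, -0.98809071]]), 't': array([0.25883298, 0.58497964, 1.12996015])} [0.3998221  0.28655938 1.20167868]
```

View pics/side0.png

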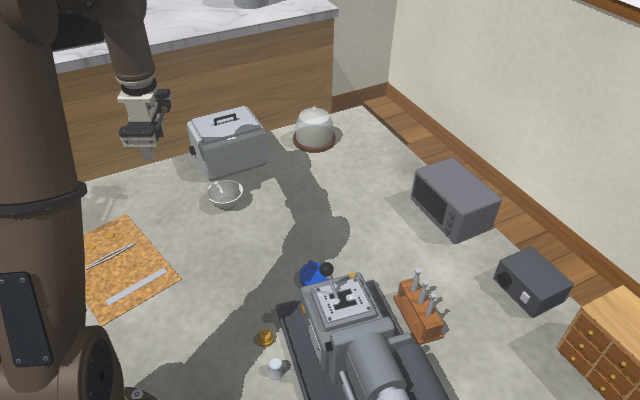

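View pics/top0.png

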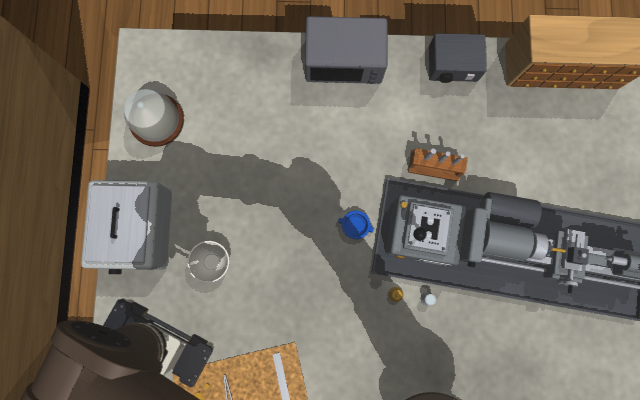

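The side view shows the gate plate near (343,298) with the knob at (326,269). In the top view the plate is at (432,227) and the knob at about (420,233). I'll zoom in.

```bash
python3 - <<'E'
import cv2,numpy as np
a=cv2.imread("pics/side0.png")[250:340,280:400]; b=cv2.imread("pics/top0.png")[185:275,375:495]
cv2.imwrite("pics/z0.png",np.vstack([cv2.resize(x,None,fx=5,fy=5,interpolation=cv2.INTER_CUBIC) for x in(a,)]))
cv2.imwrite("pics/z1.png",cv2.resize(b,None,fx=6,fy=6,interpolation=cv2.INTER_CUBIC))
E
```

```text
(no output)
```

View pics/z0.png

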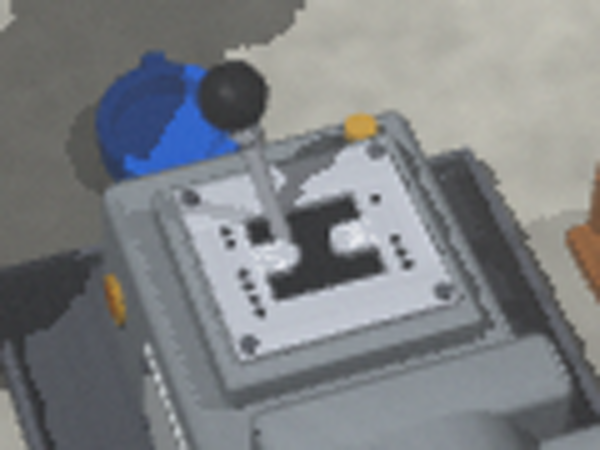

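View pics/z1.png

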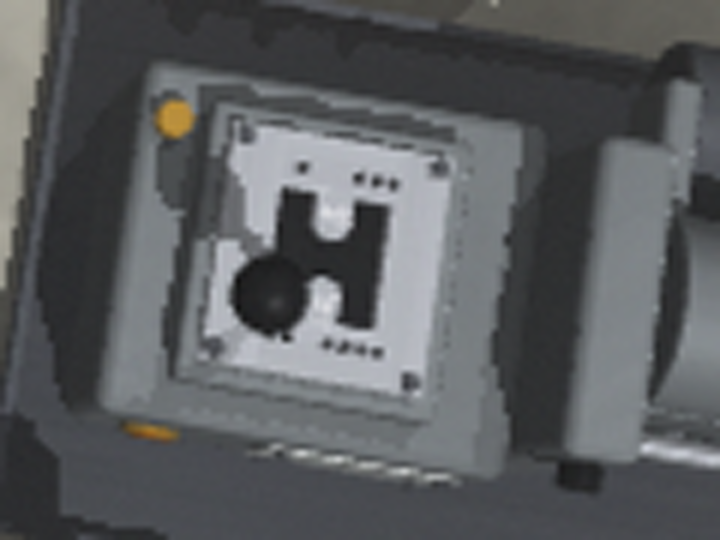

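```bash
cat > h.py <<'E'
import numpy as np
from scipy.spatial.transform import Rotation as Ro
class C:
    def __init__(s,n):
        z=np.load(n+"0.npz");s.K,s.R,s.t=z["K"],z["R"],z["t"];s.c=-s.R.T@s.t;s.im=z["im"];s.d=z["d"]
    def ray(s,p):
        r=s.R.T@np.linalg.inv(s.K)@np.array([p[0],p[1],1.]);return r/np.linalg.norm(r)
    def plane(s,p,z): r=s.ray(p);return s.c+r*(z-s.c[2])/r[2]
    def pt(s,p,d): return s.R.T@(np.linalg.inv(s.K)@np.array([p[0],p[1],1.])*d-s.t)
def tri(A,p,B,q):
    a,b=A.ray(p),B.ray(q);M=np.stack([a,-b],1);u=np.linalg.lstsq(M,B.c-A.c,rcond=None)[0]
    P,Q=A.c+a*u[0],B.c+b*u[1];return (P+Q)/2,np.linalg.norm(P-Q)
S,T=C("side"),C("top")
E
python3 - <<'E'
from h import *
import cv2
o=-0.5
tp=[(245,130),(440,165),(412,382),(213,347)]; tp=[((x+.5)/6+375+o,(y+.5)/6+185+o) for x,y in tp]
sp=[(375,150),(445,290),(250,345),(190,195)]; sp=[((x+.5)/5+280+o,(y+.5)/5+250+o) for x,y in sp]
Q=[]
for n,c,p in(("T",T,tp),("S",S,sp)):
    P=np.array([c.plane(q,.1225) for q in p]);m=P.mean(0)
    ex=(P[0]+P[1]-P[2]-P[3]);ey=P[0]+P[3]-P[1]-P[2]
    print(n,m,np.arctan2(ex[1],ex[0]),np.arctan2(-ey[0],ey[1]),np.linalg.norm(ex)/2,np.linalg.norm(ey)/2)
for a,b in zip(tp,sp): print(tri(T,a,S,b))
def knob(c,box):
    g=c.im.max(2).astype(np.uint8)
    x0,y0,x1,y1=box;m=(g[y0:y1,x0:x1]<60).astype(np.uint8)
    n,l,st,ce=cv2.connectedComponentsWithStats(m)
    return [(st[i],ce[i]+[x0,y0]) for i in range(1,n) if st[i][4]>20]
print(knob(S,(312,255,340,282)));print(knob(T,(405,222,435,250)))
kt=((270+.5)/6+375+o,(294+.5)/6+185+o);ks=((233+.5)/5+280+o,(96+.5)/5+250+o)
print(kt,ks,tri(T,kt,S,ks))
E
```

```text
T [0.50485545 0.02695767 0.1225    ] -0.15207551266192634 -0.15606109493863332 0.08309995963606366 0.0751253246157961
S [0.50564205 0.03161592 0.1225    ] -0.16212226833769008 -0.15315213447308515 0.08174821233701568 0.07496253755521108
(array([0.55040782, 0.05879108, 0.12650194]), np.float64(0.0017886124507021889))
(array([ 0.53887607, -0.01462926,  0.12766345]), np.float64(0.0010236682935876094))
(array([ 0.45753901, -0.00249296,  0.12791817]), np.float64(0.00036464079432789394))
(array([0.46923062, 0.07169224, 0.12843995]), np.float64(0.00010139364701238237))
[(array([ 9,  8, 12, 13, 55], dtype=int32), array([327.56363636, 270.50909091]))]
[(array([  9,   0,  21,  19, 244], dtype=int32), array([424.04508197, 230.75819672]))]
(419.5833333333333, 233.58333333333334) (326.2, 268.8) (array([0.4839533 , 0.0641095 , 0.19143478]), np.float64(0.0003200687970901816))
```

```bash
cat >> h.py <<'E'
YAW=-0.155;CEN=np.array([.504,.0285]);EX=np.array([np.cos(YAW),np.sin(YAW)]);EY=np.array([-np.sin(YAW),np.cos(YAW)])
def w(x,y,z): return np.r_[CEN+x*EX+y*EY,z]
def loc(p): d=np.array(p[:2])-CEN;return np.r_[d@EX*1e3,d@EY*1e3,p[2]*1e3]
def plan(o,x,y,z):
    R=Ro.from_rotvec(o["ee_rot"])
    # goal: tool x along lathe y, tool z down
    ex=np.r_[EY,0];ez=np.array([0,0,-1.]);G=Ro.from_matrix(np.stack([ex,np.cross(ez,ex),ez],1))
    print("now local",loc(o["position"]).round(1),"shift share",(R.inv().apply(w(x,y,z)-o["position"])/.5).round(4),"turn share",((R.inv()*G).as_rotvec()/np.radians(60)).round(4))
E
python3 -c "
from h import *;from cell import arm
plan(arm.observe(),-.07,.035,.235)"
```

```text
now local [-308.5  490.5  234. ] shift share [-0.7288  0.7255 -0.0008] turn share [-1.000e-04  1.400e-03 -2.873e-01]
```

Request:
play_rows([
  [[-0.04,0.04,0],[0,0,-0.05],-1],
  [[-0.1,0.1,0],[0,0,-0.1],-1],
  [[-0.16,0.16,0],[0,0,-0.15],-1],
  [[-0.22,0.22,0],[0,0,-0.2],-1],
  [[-0.28,0.28,0],[0,0,-0.25],-1],
  [[-0.34,0.34,0],[0,0,-0.287],-1],
  [[-0.4,0.4,0],[0,0,-0.287],-1],
  [[-0.46,0.46,0],[0,0,-0.287],-1],
  [[-0.52,0.52,0],[0,0,-0.287],-1],
  [[-0.57,0.57,0],[0,0,-0.287],-1],
], newtons=5)

```text
clock: 1.1
position: [0.4058, 0.1773, 0.2347]
ee_rot: [2.388, 2.041, -0.0]
force: [0.6, 0.4, -0.1]
width: 0.179
```

```bash
python3 -c "
from h import *;from cell import arm
plan(arm.observe(),-.07,.035,.235)"
```

```text
now local [-120.   131.9  234.7] shift share [-0.1936  0.1003 -0.0006] turn share [-0.0001  0.0003 -0.0015]
```

Request:
play_rows([
  [[-0.05,0.02,0],[0,0,0],-1],
  [[-0.1,0.04,0],[0,0,0],-1],
  [[-0.15,0.07,0],[0,0,0],-1],
  [[-0.18,0.09,0],[0,0,0],-1],
  [[-0.194,0.1,0],[0,0,0],-1],
  [[-0.194,0.1,0.03],[0,0,0],-1],
  [[-0.194,0.1,0.06],[0,0,0],-1],
  [[-0.194,0.1,0.09],[0,0,0],-1],
  [[-0.194,0.1,0.12],[0,0,0],-1],
  [[-0.194,0.1,0.12],[0,0,0],-1],
])

```text
clock: 2.1
position: [0.4385, 0.0766, 0.1731]
ee_rot: [-2.385, -2.042, 0.005]
force: [-0.9, 0.1, 0.8]
width: 0.006
```

```bash
cat > look.py <<'E'
import sys,cv2,numpy as np
from cell import arm,eyes
from h import *
k=sys.argv[1];o=arm.observe();print(loc(o["position"]).round(1),o["force"].round(1),o["width"],o["clock"])
a=eyes.get_image("side")[0];b=eyes.get_image("top")[0]
cv2.imwrite(f"pics/s{k}.png",a[:,:,::-1]);cv2.imwrite(f"pics/t{k}.png",b[:,:,::-1])
f=lambda x:cv2.resize(x,None,fx=4,fy=4,interpolation=cv2.INTER_CUBIC)
cv2.imwrite(f"pics/st{k}.png",np.hstack([f(a[225:345,275:370]),f(b[170:290,380:485])])[:,:,::-1])
E
python3 look.py 1
```

```text
[-72.1  37.4 173.1] [-0.9  0.1  0.8] 0.005874474469357306 2.1
```

View pics/st1.png

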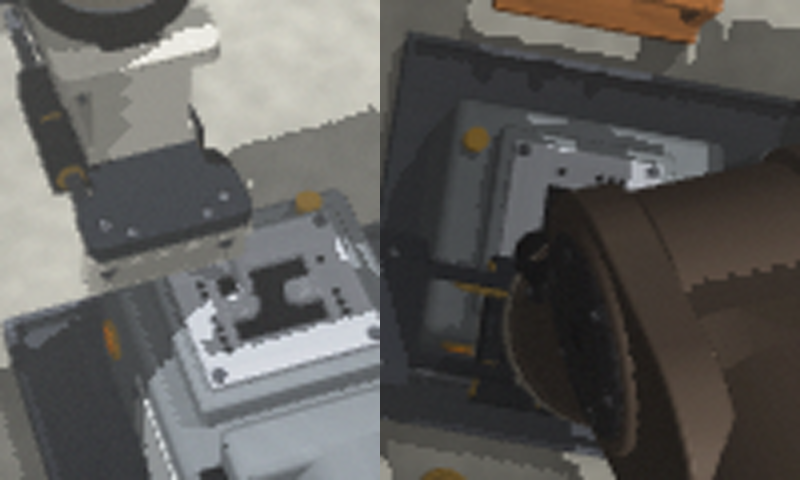

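Request:
play_rows([
  [[-0.003,0.01,0],[0,0,0],-1],
  [[-0.003,0.02,0],[0,0,0],-1],
  [[-0.003,0.03,0],[0,0,0],-1],
  [[-0.003,0.036,0],[0,0,0],-1],
  [[-0.003,0.042,0],[0,0,0],-1],
  [[-0.003,0.048,0],[0,0,0],-1],
  [[-0.003,0.054,0],[0,0,0],-1],
  [[-0.003,0.06,0],[0,0,0],-1],
  [[-0.003,0.06,0],[0,0,0],-1],
])

```text
clock: 3.1
position: [0.4694, 0.0701, 0.1746]
ee_rot: [-2.387, -2.042, 0.0]
force: [-3.6, 0.3, 1.4]
width: 0.006
```

```bash
python3 look.py 2
```

```text
[-40.6  35.7 174.6] [-3.6  0.3  1.4] 0.006274888358394513 3.1
```

View pics/st2.png

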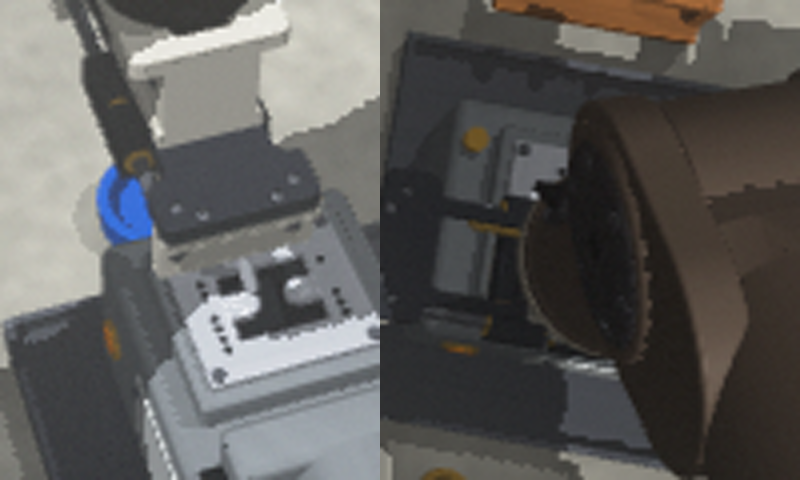

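Request:
play_rows([
  [[0,0.006,0],[0,0,0],-1],
  [[0,0.012,0],[0,0,0],-1],
  [[0,0.018,0],[0,0,0],-1],
  [[0,0.024,0],[0,0,0],-1],
  [[0,0.028,0],[0,0,0],-1],
  [[0,0.031,0],[0,0,0],-1],
  [[0,0.031,0],[0,0,0],-1],
])

```text
clock: 3.9
position: [0.485, 0.0677, 0.1747]
ee_rot: [2.387, 2.042, 0.0]
force: [-3.0, 1.2, 0.9]
width: 0.005
```

```bash
python3 look.py 3
```

```text
[-24.9  35.8 174.7] [-3.   1.2  0.9] 0.005099710146330983 3.9
```

View pics/st3.png

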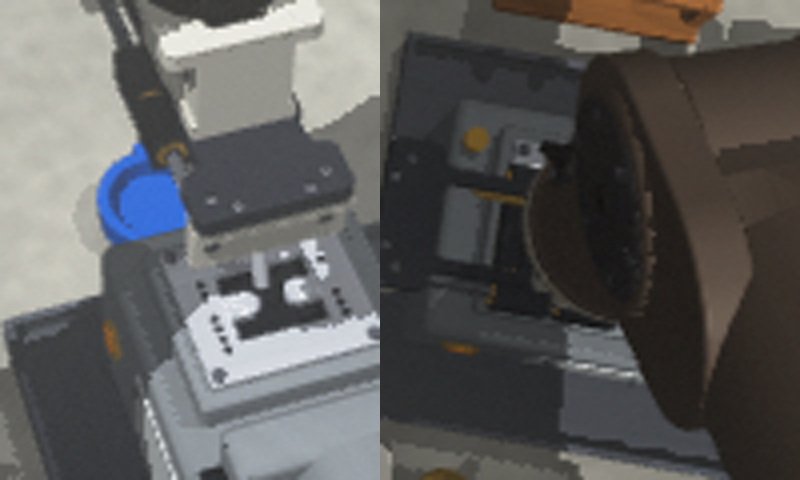

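Request:
play_rows([
  [[0,-0.02,0],[0,0,0],-1],
  [[0,-0.05,0],[0,0,0],-1],
  [[0.03,-0.05,0],[0,0,0],-1],
  [[0.07,-0.05,0],[0,0,0],-1],
  [[0.11,-0.05,0],[0,0,0],-1],
  [[0.112,-0.05,0],[0,0,0],-1],
  [[0.112,-0.02,0],[0,0,0],-1],
  [[0.112,0.02,0],[0,0,0],-1],
  [[0.112,0.05,0],[0,0,0],-1],
  [[0.112,0.05,0],[0,0,0],-1],
])

```text
clock: 5.0
position: [0.5196, 0.1179, 0.1748]
ee_rot: [2.388, 2.039, 0.002]
force: [0.0, 0.3, 0.1]
width: 0.002
```

```bash
python3 look.py 4
```

```text
[  1.6  90.8 174.8] [0.  0.3 0.1] 0.002195489205222099 5.0
```

View pics/st4.png

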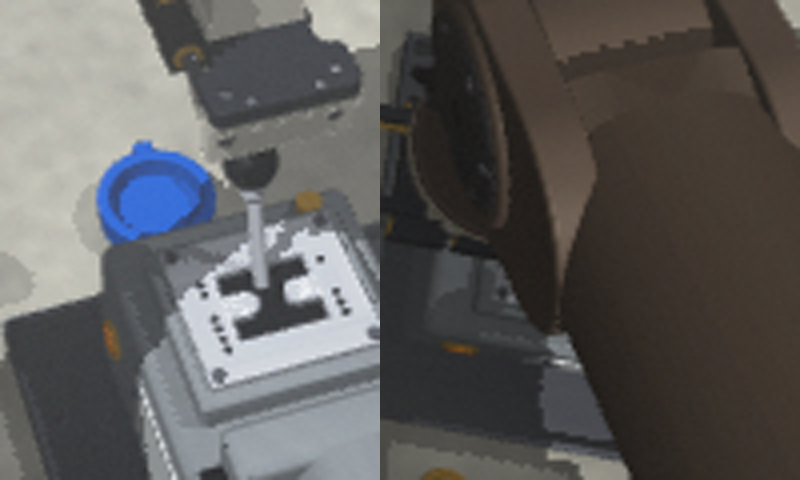

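```bash
python3 -c "
from h import *
CS=np.array([.50564,.03162]);
for p,z in(((326.2,268.8),.186),((337.4,265.6),.189)):
  d=S.plane(p,z)[:2]-CS;print(d@EX,d@EY)"
```

```text
-0.025032401741135118 0.0329933661215723
-0.0021656044879200306 0.03156760035175774
```

Request:
play_rows([
  [[-0.015,-0.006,0],[0,0,0],-1],
  [[-0.03,-0.006,0],[0,0,0],-1],
  [[-0.04,-0.006,0],[0,0,0],-1],
  [[-0.046,-0.006,0],[0,0,0],-1],
  [[-0.052,-0.006,0],[0,0,0],-1],
  [[-0.058,-0.006,0],[0,0,0],-1],
  [[-0.064,-0.006,0],[0,0,0],-1],
  [[-0.07,-0.006,0],[0,0,0],-1],
  [[-0.076,-0.006,0],[0,0,0],-1],
  [[-0.08,-0.006,0],[0,0,0],-1],
])

```text
clock: 6.1
position: [0.5091, 0.0801, 0.1749]
ee_rot: [2.387, 2.042, 0.001]
force: [0.6, 4.3, 3.8]
width: 0.007
```

Request:
play_rows([
  [[-0.006,0,0],[0,0,0],-1],
  [[-0.012,0,0],[0,0,0],-1],
  [[-0.018,0,0],[0,0,0],-1],
  [[-0.024,0,0],[0,0,0],-1],
  [[-0.03,0,0],[0,0,0],-1],
  [[-0.036,0,0],[0,0,0],-1],
  [[-0.042,0,0],[0,0,0],-1],
  [[-0.048,0,0],[0,0,0],-1],
  [[-0.054,0,0],[0,0,0],-1],
])

```text
clock: 7.0
position: [0.5046, 0.0531, 0.1747]
ee_rot: [-2.387, -2.042, 0.0]
force: [-0.8, 3.2, 2.6]
width: 0.007
```

```bash
python3 look.py 5
```

```text
[ -3.2  24.4 174.7] [-0.8  3.2  2.6] 0.006604805354922661 7.0
```

View pics/st5.png

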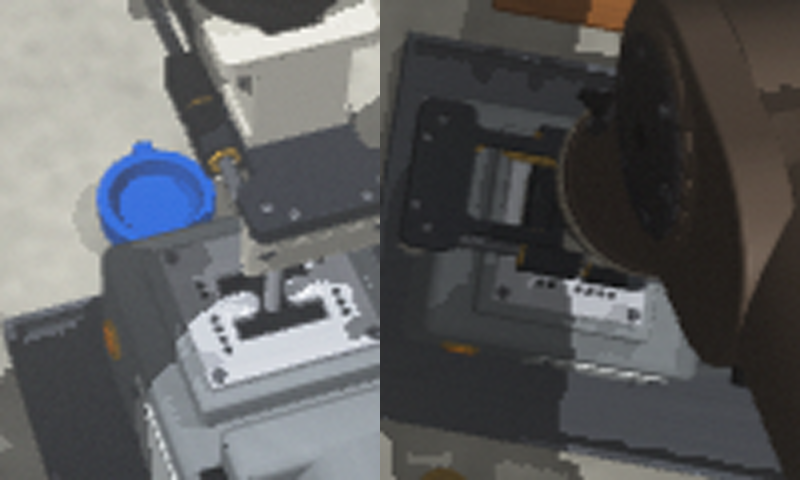

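The stem has entered the cross slot (side zoom, 275,290). I'll keep pushing to the right.

Request:
play_rows([
  [[-0.006,0,0],[0,0,0],-1],
  [[-0.012,0,0],[0,0,0],-1],
  [[-0.018,0,0],[0,0,0],-1],
  [[-0.024,0,0],[0,0,0],-1],
  [[-0.03,0,0],[0,0,0],-1],
  [[-0.036,0,0],[0,0,0],-1],
  [[-0.042,0,0],[0,0,0],-1],
  [[-0.047,0,0],[0,0,0],-1],
  [[-0.047,0,0],[0,0,0],-1],
])

```text
clock: 8.0
position: [0.5008, 0.0298, 0.1746]
ee_rot: [-2.387, -2.042, 0.001]
force: [0.2, 2.7, -1.9]
width: 0.005
```

```bash
python3 look.py 6
```

```text
[ -3.4   0.8 174.6] [ 0.2  2.7 -1.9] 0.005202820577241464 8.0
```

View pics/st6.png

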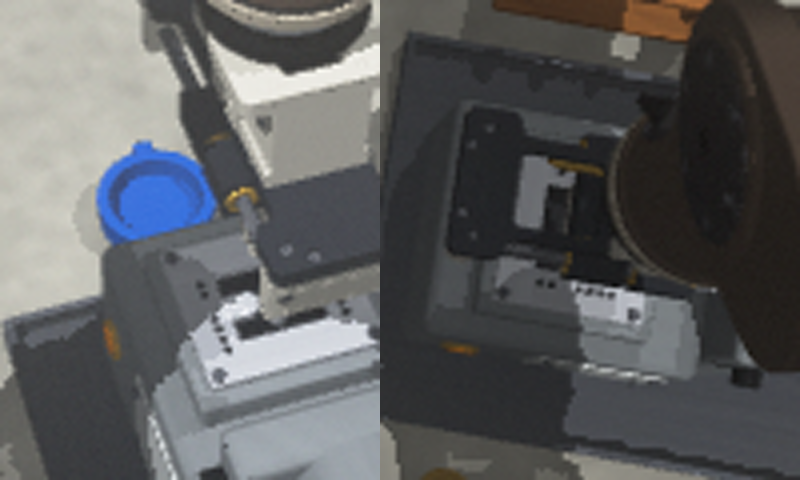

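Request:
play_rows([
  [[0.015,0,0],[0,0,0],-1],
  [[0.04,0,0],[0,0,0],-1],
  [[0.04,-0.04,0],[0,0,0],-1],
  [[0.04,-0.09,0],[0,0,0],-1],
  [[0.04,-0.14,0],[0,0,0],-1],
  [[0.03,-0.15,0],[0,0,0],-1],
  [[0,-0.15,0],[0,0,0],-1],
  [[-0.03,-0.15,0],[0,0,0],-1],
  [[-0.066,-0.15,0],[0,0,0],-1],
  [[-0.066,-0.15,0],[0,0,0],-1],
])

```text
clock: 9.1
position: [0.4222, 0.0076, 0.1749]
ee_rot: [2.389, 2.039, -0.0]
force: [1.0, 0.5, 0.7]
width: 0.006
```

```bash
python3 look.py 7
```

```text
[-77.6 -33.3 174.9] [1.  0.5 0.7] 0.006250321244867165 9.1
```

View pics/st7.png

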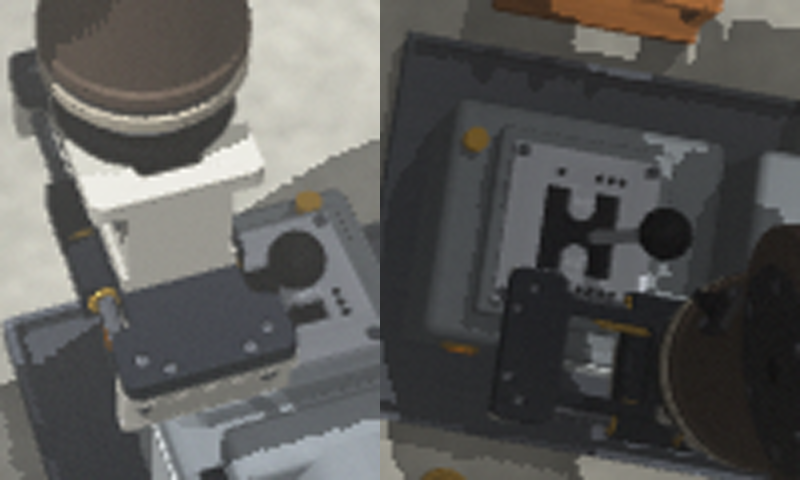

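The lever now stands in the right lane at neutral, with the knob at (665,234) in the top panel and (297,261) in the side panel. I'll measure it.

```bash
python3 -c "
from h import *
t=((665-380)/4+380-.4,234/4+170-.4);s=(297/4+275-.4,261/4+225-.4)
p,e=tri(T,t,S,s);print(p,e,loc(p))"
```

```text
[ 0.49684658 -0.00170138  0.19405972] 7.261860849855763e-05 [ -2.40517253 -30.94365569 194.05971603]
```

Request:
play_rows([
  [[0,0.02,0],[0,0,0],-1],
  [[0,0.05,0],[0,0,0],-1],
  [[0,0.075,0],[0,0,0],-1],
  [[0,0.09,0],[0,0,0],-1],
  [[0,0.097,0],[0,0,0],-1],
  [[0,0.104,0],[0,0,0],-1],
  [[0,0.111,0],[0,0,0],-1],
  [[0,0.118,0],[0,0,0],-1],
  [[0,0.125,0],[0,0,0],-1],
  [[0,0.132,0],[0,0,0],-1],
])

```text
clock: 10.2
position: [0.487, -0.001, 0.1747]
ee_rot: [-2.387, -2.042, 0.0]
force: [-3.6, 0.4, 2.2]
width: 0.004
```

Request:
play_rows([
  [[0,0.006,0],[0,0,0],-1],
  [[0,0.012,0],[0,0,0],-1],
  [[0,0.018,0],[0,0,0],-1],
  [[0,0.024,0],[0,0,0],-1],
  [[0,0.03,0],[0,0,0],-1],
  [[0,0.033,0],[0,0,0],-1],
])

```text
clock: 10.8
position: [0.5033, -0.0034, 0.1744]
ee_rot: [-2.387, -2.042, 0.001]
force: [-4.6, 0.2, -2.3]
width: 0.004
```

```bash
python3 look.py 8
```

```text
[  4.2 -31.6 174.4] [-4.6  0.2 -2.3] 0.003916562601821302 10.8
```

View pics/st8.png

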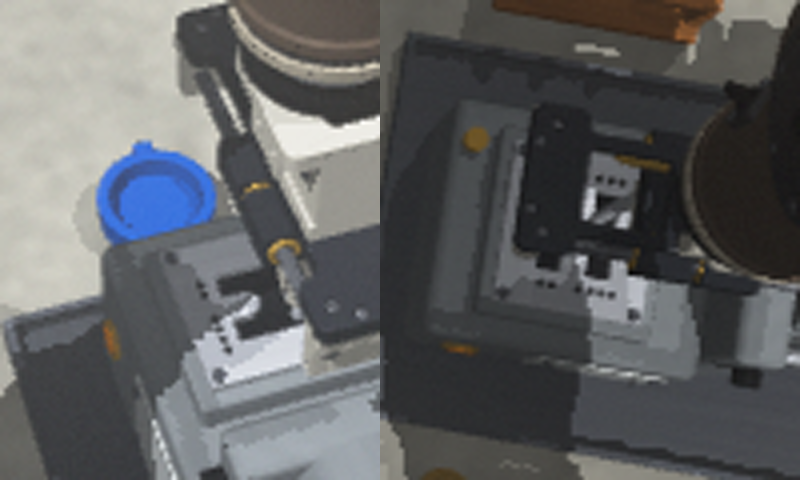

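The stem is entering the far right slot, so I'll go on slowly.

Request:
play_rows([
  [[0,0.005,0],[0,0,0],-1],
  [[0,0.01,0],[0,0,0],-1],
  [[0,0.015,0],[0,0,0],-1],
  [[0,0.019,0],[0,0,0],-1],
  [[0,0.022,0],[0,0,0],-1],
  [[0,0.022,0],[0,0,0],-1],
])

```text
clock: 11.5
position: [0.5145, -0.0052, 0.1747]
ee_rot: [2.387, 2.042, 0.0]
force: [-3.5, 0.9, -2.7]
width: 0.006
```

Request:
play_rows([
  [[0,0.002,0],[0,0,0],-1],
  [[0,0.004,0],[0,0,0],-1],
  [[0,0.004,0],[0,0,0],-1],
])

```text
clock: 11.8
position: [0.5163, -0.0056, 0.1747]
ee_rot: [2.387, 2.042, 0.0]
force: [-3.7, 1.9, -2.4]
width: 0.001
```

```bash
python3 -c "
from h import *;from cell import arm
o=arm.observe();print(loc(o['position']),o['force'])"
```

```text
[ 17.38509557 -31.75246317 174.72942214] [-3.67879691  1.91814259 -2.38180597]
```

Request:
play_rows([
  [[0,0.002,0],[0,0,0],-1],
  [[0,0.002,0],[0,0,0],-1],
])

```text
clock: 12.0
position: [0.5173, -0.0057, 0.1747]
ee_rot: [2.387, 2.042, 0.0]
force: [-4.2, 2.3, -2.5]
width: 0.005
```

Request:
play_rows([
  [[0,0.002,0],[0,0,0],-1],
  [[0,0.002,0],[0,0,0],-1],
])

```text
clock: 12.2
position: [0.5183, -0.0059, 0.1747]
ee_rot: [2.387, 2.042, 0.0]
force: [-3.6, 1.1, -3.0]
width: 0.003
```

Request:
play_rows([
  [[0,0.002,0],[0,0,0],-1],
  [[0,0.002,0],[0,0,0],-1],
])

```text
clock: 12.4
position: [0.5193, -0.006, 0.1747]
ee_rot: [2.387, 2.042, 0.0]
force: [-3.8, 1.0, -2.8]
width: 0.005
```

Request:
play_rows([
  [[0,0.001,0],[0,0,0],-1],
  [[0,0.001,0],[0,0,0],-1],
])

```text
clock: 12.6
position: [0.5197, -0.006, 0.1747]
ee_rot: [-2.387, -2.042, 0.0]
force: [-3.0, 2.4, -3.1]
width: 0.005
```

Not at the stop yet. I'll back off and look before pushing further.

Request:
play_rows([
  [[0,-0.02,0],[0,0,0],-1],
  [[0,-0.06,0],[0,0,0],-1],
  [[0,-0.12,0],[0,0,0],-1],
  [[0,-0.18,0],[0,0,0],-1],
  [[0,-0.2,0],[0,0,0],-1],
  [[0,-0.2,0],[0,0,0],-1],
])

```text
clock: 13.2
position: [0.4207, 0.0096, 0.1755]
ee_rot: [2.386, 2.042, 0.004]
force: [1.0, -0.7, 0.7]
width: 0.004
```

```bash
python3 look.py 9
```

```text
[-79.4 -31.6 175.5] [ 1.  -0.7  0.7] 0.0038787305665943695 13.2
```

View pics/st9.png

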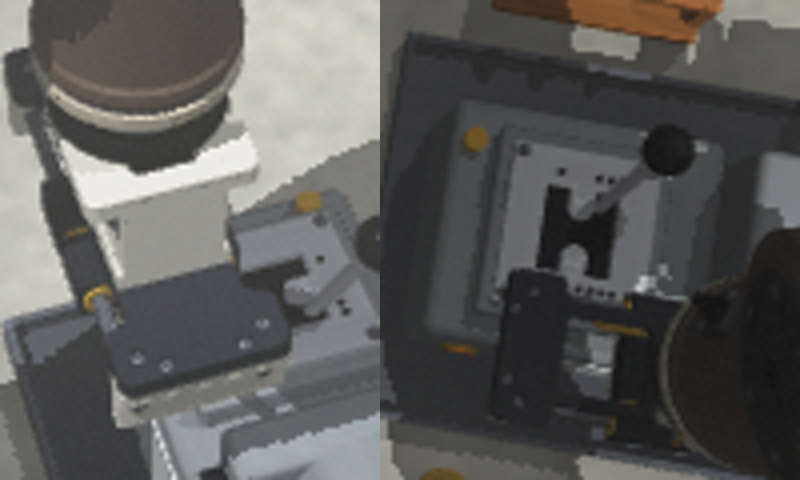

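```bash
python3 - <<'E'
from h import *
import cv2
a=cv2.imread("pics/s9.png");b=cv2.imread("pics/t9.png")
f=lambda x:cv2.resize(x,None,fx=8,fy=8,interpolation=cv2.INTER_CUBIC)
cv2.imwrite("pics/z9.png",np.hstack([f(a[270:320,340:390]),f(b[195:245,420:470])]))
t=((668-380)/4+380-.4,149/4+170-.4)
for z in(.180,.185):
  print(loc(T.plane(t,z)))
E
```

```text
[ 45.29706619 -30.22403437 180.        ]
[ 44.37669235 -28.90705139 185.        ]
```

View pics/z9.png

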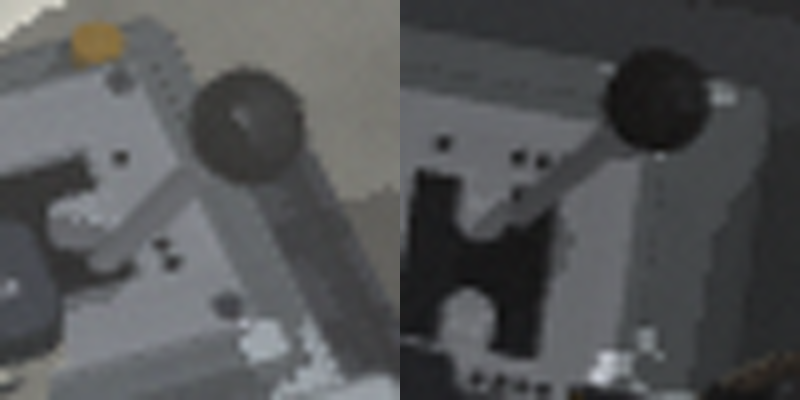

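The knob shows at (246,124) in the side zoom and (258,99) in the top zoom, leaning far and right. I'll triangulate it.

```bash
python3 -c "
from h import *
p,e=tri(T,(451.85,207.0),S,(370.35,285.1));q=loc(p);print(q,e,np.arcsin(q[0]/120))"
```

```text
[ 43.20588159 -28.64935113 187.71660446] 0.0008915921611890673 0.3683204296359114
```

The estimate is shift ≈ 0.37, inside the margin. I'll return and feel for the stop in half-millimetre steps.

Request:
play_rows([
  [[0,0.05,0],[0,0,0],-1],
  [[0,0.11,0],[0,0,0],-1],
  [[0,0.16,0],[0,0,0],-1],
  [[0,0.18,0],[0,0,0],-1],
  [[0,0.19,0],[0,0,0],-1],
  [[0,0.196,0],[0,0,0],-1],
  [[0,0.2,0],[0,0,0],-1],
  [[0,0.2,0],[0,0,0],-1],
])

```text
clock: 14.1
position: [0.5188, -0.0059, 0.1746]
ee_rot: [-2.386, -2.042, 0.001]
force: [-0.5, -0.1, -0.6]
width: 0.008
```

Request:
play_rows([
  [[0,0.001,0],[0,0,0],-1],
  [[0,0.001,0],[0,0,0],-1],
])

```text
clock: 14.3
position: [0.5193, -0.0059, 0.1746]
ee_rot: [-2.386, -2.042, 0.001]
force: [-2.2, 0.2, -1.0]
width: 0.003
```

Request:
play_rows([
  [[0,0.001,0],[0,0,0],-1],
  [[0,0.001,0],[0,0,0],-1],
])

```text
clock: 14.5
position: [0.5199, -0.0061, 0.1745]
ee_rot: [-2.386, -2.042, 0.002]
force: [-3.0, 0.5, -1.8]
width: 0.008
```

Request:
play_rows([
  [[0,0.001,0],[0,0,0],-1],
  [[0,0.001,0],[0,0,0],-1],
])

```text
clock: 14.7
position: [0.5205, -0.0061, 0.1744]
ee_rot: [-2.386, -2.042, 0.001]
force: [-4.1, 2.0, -3.6]
width: 0.008
```

Request:
play_rows([
  [[0,0.001,0],[0,0,0],-1],
  [[0,0.001,0],[0,0,0],-1],
])

```text
clock: 14.9
position: [0.5209, -0.0062, 0.1743]
ee_rot: [-2.386, -2.042, 0.002]
force: [-5.3, 1.2, -3.9]
width: 0.005
```

Request:
play_rows([
  [[0,0.001,0],[0,0,0],-1],
  [[0,0.001,0],[0,0,0],-1],
])

```text
clock: 15.1
position: [0.5212, -0.0062, 0.1742]
ee_rot: [-2.386, -2.042, 0.002]
force: [-4.7, 1.9, -3.2]
width: 0.006
```

Request:
play_rows([
  [[0,0.001,0],[0,0,0],-1],
  [[0,0.001,0],[0,0,0],-1],
])

```text
clock: 15.3
position: [0.5215, -0.0063, 0.1742]
ee_rot: [-2.386, -2.041, 0.003]
force: [-5.8, 1.7, -3.8]
width: 0.0
```

Request:
play_rows([
  [[0,0.001,0],[0,0,0],-1],
  [[0,0.001,0],[0,0,0],-1],
])

```text
clock: 15.5
position: [0.5217, -0.0063, 0.1741]
ee_rot: [-2.385, -2.041, 0.003]
force: [-6.4, 1.9, -3.1]
width: 0.004
```

Request:
play_rows([
  [[0,0.001,0],[0,0,0],-1],
  [[0,0.001,0],[0,0,0],-1],
])

```text
clock: 15.7
position: [0.522, -0.0064, 0.174]
ee_rot: [-2.385, -2.041, 0.004]
force: [-8.0, 1.6, -3.1]
width: 0.005
```

The force is climbing and the fingers are lagging, so the lever is at the stop. I'll back away.

Request:
play_rows([
  [[0,-0.02,0],[0,0,0],-1],
  [[0,-0.06,0],[0,0,0],-1],
  [[0,-0.12,0],[0,0,0],-1],
  [[0,-0.18,0],[0,0,0],-1],
  [[0,-0.2,-0.05],[0,0,0],-1],
  [[0.06,-0.2,-0.12],[0,0,0],-1],
  [[0.14,-0.2,-0.16],[0,0,0],-1],
  [[0.22,-0.2,-0.16],[0,0,0],-1],
  [[0.3,-0.2,-0.16],[0,0,0],-1],
  [[0.36,-0.2,-0.16],[0,0,0],-1],
])

```text
clock: 16.7
position: [0.4538, 0.1897, 0.256]
ee_rot: [2.385, 2.043, 0.008]
force: [-0.5, -1.1, -0.1]
width: 0.002
```

Request:
play_rows([
  [[0.08,-0.05,0],[0,0,0],-1],
  [[0.16,-0.1,0],[0,0,0],-1],
  [[0.24,-0.15,0],[0,0,0],-1],
  [[0.3,-0.15,0],[0,0,0],-1],
  [[0.34,-0.15,0],[0,0,0],-1],
  [[0.34,-0.15,0],[0,0,0],-1],
  [[0.34,-0.15,0],[0,0,0],-1],
])

```text
clock: 17.4
position: [0.4054, 0.3663, 0.2551]
ee_rot: [2.387, 2.042, 0.003]
force: [0.9, -0.5, 0.0]
width: 0.006
```

```bash
python3 look.py 10; python3 - <<'E'
import cv2,numpy as np
a=cv2.imread("pics/s10.png");b=cv2.imread("pics/t10.png")
f=lambda x:cv2.resize(x,None,fx=8,fy=8,interpolation=cv2.INTER_CUBIC)
cv2.imwrite("pics/z10.png",np.hstack([f(a[270:320,340:390]),f(b[195:245,420:470])]))
E
```

```text
[-149.6  318.5  255.1] [ 0.9 -0.5  0. ] 0.005777790402834301 17.4
```

View pics/z10.png

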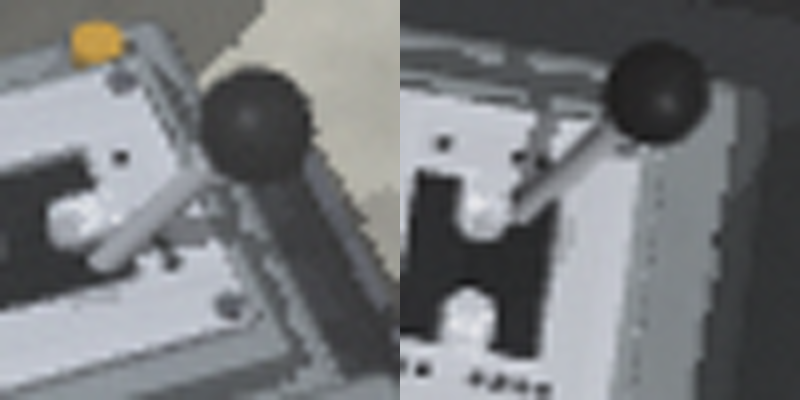

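View pics/t10.png

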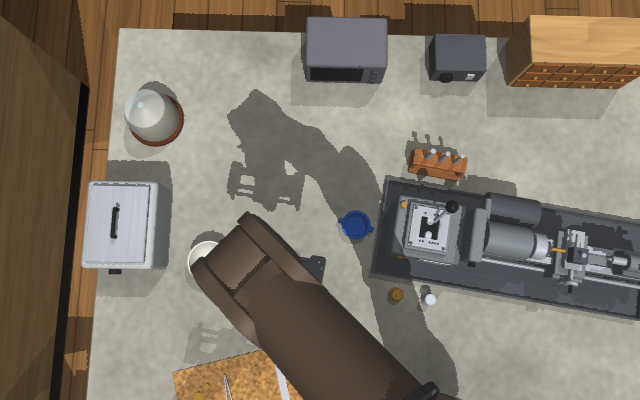

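```bash
python3 -c "
from h import *
p,e=tri(T,(420+258/8-.4,195+92/8-.4),S,(340+256/8-.4,270+124/8-.4));q=loc(p);s=np.arcsin(q[0]/120);print(q,e,s,np.arcsin(-q[1]/120/np.cos(s)))
from cell import arm
o=arm.observe();print(abs(o['dq']).max(),o['force']);arm.sign_off()"
```

```text
[ 45.56915521 -28.71039372 186.76343658] 0.00036896850764867197 0.3895184272492566 0.26160001577937697
0.005783084728410283 [ 0.58207194 -0.00999712 -0.03332984]
the job is handed in; nothing more can be done
```

I pushed the feed lever with the closed fingertips to neutral, across to the right-hand lane, and on until it stopped in the far right-hand slot (three dots). The hand then backed well clear and I handed the job in after about 17.5 s. No verdict is reported.

- **Lever position:** the last two-view measurement gave shift about 0.39 rad and lane about 0.26 rad. Both pass (above 0.34, and between 0.20 and 0.40). The reading is good to about 0.02 rad.
- **Force on the lever:** the readings, taken at the end of each move, stayed under 10 N. I stopped when the force rose to about 8–9 N at the slot's end.
- **Everything else on the bench:** in the last top picture the stand, screwdrivers, holder, loupe and oil pot looked unmoved. The arm partly hid the bowl, but the hand never went near it. I checked these by eye only and did not measure them.
- **Disagreements:** the two cameras differed by about 5 mm, so heights came out about 5 mm high. My first pass stopped about 2 mm short of the slot's end, so I made a second gentle push.

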